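# Bring the low tin round on the spice carousel

## Robot

A 6-joint arm with a two-finger parallel gripper is mounted at the origin on a cart in front of the work surface, level with it; the furniture and walls round the work are solid. World frame = base frame: x ahead of the robot, y to its left, z up, the work surface at z = 0. Lengths are in m, angles in rad, forces in N, time in s.
With the tool pointing down it reaches from about 0.375 to 0.9 m from the base axis. Payload 3.1 kg.
Tool frame: the origin (TCP) lies between the finger pads; the fingertips stand robot.finger_overhang ahead of it and the grasp point (between the pads) lies 3 mm ahead of it (robot.finger_overhang is the distance from the TCP to the fingertips, in m); z points along the fingers, y is the line along which they close (so a half turn about z gives the same grasp; the last joint's range is limited). The gripper opens to 87 mm and grips with 3 to 60 N. Pads are 19 mm wide; open, the fingers measure 117 mm over their backs; the gripper's body (75 mm by 190 mm) begins 51 mm behind the grasp point.
Start: joints at [0.947, 0.527, 1.433, -0, 1.181, -0.178], TCP at [0.269, 0.564, 0.245] pointing down, gripper open.
Joint ranges: [-3.08, 3.08], [-0.75, 2.2], [0.22, 2.44], [-1.43, 4.57], [0, 2.65], [-2.85, 2.85]. Speed limits (rad/s): [2.79, 2.79, 3.14, 3.14, 3.14, 3.14].

## Interface

Orientations are given as a unit quaternion [x, y, z, w].
In Python, from rig import get_obs, vision, hand_in, nets, robot gives the robot as it stands.
- The arm moves only by the tool apply_moves, never from a script. Its argument "series" is a list of rows, each an object with "offset": the shift along the world's x, y, z in cm, a list of three; "rot": the turn, a rotation vector about the world's x, y, z in degrees, a list of three. A call has 1 to 20 rows; each row is the pose to reach, as a shift and turn from the pose commanded when the call began; what a row does not reach only later rows make up. A row lasts 1/10 s, in which the tool goes at most 50 mm and 8.59 degrees, less where a joint would pass 70% of its speed; a pose out of reach is approached as far as the arm can. A call with a gripper value outside its range is refused whole. "hand" is the opening, from 0 (shut) to 1 (fully open), set as the call begins (left out, the last holds). The fingers move at their own pace and stop on an object; "newtons" is the grip in N (left out, the last holds). Time passes only in rows, so rows that repeat a pose let the fingers close. It gives the time, the measured TCP pose, the force, the opening and the grip force at its end, in the units of the state.
- get_obs(): the state, without advancing time (a new reading comes with each control period).
- vision.camera(name): name is "scene" or "top" or "wrist"; returns the picture (384x512x3 uint8, red, green, blue); there is no depth.
- vision.calibration(name): a dict with "K" (3x3 intrinsics, pixels), "k1" (the pictures are not rectified: a ray, as slopes to the right and down, at radius r is drawn at 1 + k1 r^2 times it, then the intrinsics apply), "R" (3x3) and "t" (3): a world point X has camera coordinates R X + t. Camera axes: x right, y down, z forward; pixel columns grow to the right and rows downward; lengths in m; the calibration is good to about 2 mm. A picture is of the moment at which its call begins: read the wrist's pose just before it. calibration takes no time and is no camera call; for the wrist camera it gives the pose at the moment of the call.
- hand_in(): hands the job in; it is judged then, once.
Trained networks look in the newest picture that a camera, given by its name, has taken for a name from the list of things; names that differ only in an ending like _2 or _b are one class to them, and where a whole thing is asked for, a point or a joint stands for the part that bears it (a point fixed in the world has none). Each returns a list of dicts, best first, with "conf" (0 to 1); they miss things now and then, are a little off and sometimes report something else, mostly with a low value. They report only what shows in the picture. A call takes as long as a camera call. They do not tell look-alikes from the thing itself.
- nets.search_frame(camera, query): "centre" ([x, y, z] in m, in world coordinates, good to about 4 mm: the middle of the surface that is visible of it).
- nets.spot_point(camera, query): "centre" ([x, y, z] in m, in world coordinates, good to about 4 mm: a listed point, or the origin of a listed thing).
The state is a dict: "time": time; "q": joint angles; "joint_velocities": joint speeds; "joint_torque": joint torques, N m; "position": TCP position; "tool_rot": TCP orientation; "ft_force": force on the tool from outside, world axes, zero at the start; "moment": the same for the moment, N m; "grip_width": finger opening in m; "grip_force": force on a finger pad.
Only numpy, scipy, OpenCV 4.12 (cv2) and the standard library are available. Lean on these libraries where they do the work, as an engineer would, in place of code of your own. Each camera call takes 0.05 s, during which the arm holds its last target. There are 200 camera calls.

## Task

Bring the low flat tin to the front of the spice carousel: turn the carousel, either way round, by pushing with a fingertip against a spoke of the handwheel on top, until the tin stands right behind the marker post, in line with it. Turn it gently, without jerking or spinning it, and do not grasp or lift anything. Push only on the spokes: do not touch the tin, the jars or the wooden disc, and leave the things beside the carousel where they stand.

Things in the scene. Friction and masses are not known exactly. Their poses are not given: they have to be found in the camera images.
- foot: fixed dark steel foot of the carousel, 140 mm diameter; origin on the carousel's upright turning axis at worktop height. Its -x axis points to the marker post. It stands somewhere different, turned a little, each time
- marker_top (a point): top of the marker post, a thin steel pin (10 mm diameter, ball top 18 mm, top 87 mm above the worktop) on a tongue of the foot, 150 mm from the turning axis on the robot's side, just outside the disc's edge
- front_place (a point): the place, fixed to the foot, right behind the marker post: 85 mm from the turning axis on the straight line from axis to post, 28 mm above the worktop. The tin's origin shall end here
- carousel (a joint): turn of the carousel about its upright axis, rad, 0 at the start of every run, growing counter-clockwise seen from above; free both ways to 6.2 rad. A greased bearing: friction 0.15 N m plus 0.3 N m per rad/s, so some 2 to 5 N at a spoke turns it slowly, and it stops at once when no longer pushed. Finger speeds of 40 mm/s are safe; jolts above 100 mm/s can tip the jars
- disc: the carousel's wooden disc, 250 mm diameter, top 28 mm above the worktop. Origin on the turning axis at worktop height; it turns with the carousel and its yaw is the carousel's. Four round wells (69 mm inside, rim 10 mm high), centres 85 mm from the axis along its +x, +y, -x, -y axes, each hold one jar or tin; which is where changes
- spokes: handwheel above the jars, fixed to the disc by an 18 mm post: four steel spokes (12 mm diameter, axis 175 mm above the worktop) run out to 100 mm from the axis, ending in 20 mm balls, at 45, 135, 225, 315 deg from its x axis, midway between the wells. Origin and axes are those of disc. Hub 38 mm in diameter, top at 197 mm; tallest jar top on the carousel at 127 mm
- nutmeg_tin: the LOW FLAT TIN to bring round: round slip-lid tin, 57 mm diameter, only 39 mm tall, the lowest of the four things on the carousel; loose. Origin: centre of its underside
- ghee_jar: bystander on the carousel: round jar with a wide lid, 59 mm diameter, 87 mm tall, loose; origin centre of its underside
- salt_flakes: bystander on the carousel: squat round tub with a wide lid, 65 mm diameter, 59 mm tall (20 mm taller than the low tin), loose; origin centre of its underside
- popping_rice: bystander on the carousel: round jar with a ribbed lid, 53 mm diameter, 99 mm tall, loose; origin centre of its underside
- jigger: bystander on the worktop: hourglass-shaped metal measure, 45 mm diameter, 91 mm tall, loose; origin centre of its underside
- shot_glass: bystander on the worktop: clear glass, 48 mm diameter, 58 mm tall, loose; origin centre of its underside
- lemon: bystander on the worktop: lemon 73x56x57 mm, loose; origin centre of its underside
- lime: bystander on the worktop: lime 51x42x42 mm, loose; origin centre of its underside
Not all that is in view belongs to the job. Leave any pink look-alike of the nutmeg_tin alone.

How it is judged:
On the way:
1. a fingertip pushes on a spoke and the carousel turns (contact force between the fingers and spokes above 0.3 N and (velocity of joint carousel above 0.05 rad/s or velocity of joint carousel below -0.05 rad/s)), for 0.05 s.
At the end, for the whole second after the job is handed in: The low tin's centre is within 12 mm (seen from above) of the place behind the marker post, the carousel is at rest (under 0.03 rad/s), and the tin and the three jars stand upright (within 0.1 rad) in the wells of the disc (horizontal distance between nutmeg_tin and front_place below 0.012 m and velocity of joint carousel between -0.03 and 0.03 rad/s and angle between each of nutmeg_tin, ghee_jar, salt_flakes, popping_rice's own z axis and vertical below 0.1 rad and height (world z) of each of nutmeg_tin, ghee_jar, salt_flakes, popping_rice below 0.036 m and horizontal distance between each of nutmeg_tin, ghee_jar, salt_flakes, popping_rice and disc below 0.105 m); the robot touches nothing.
It fails at once if the robot touches the tin or a jar on the carousel (contact force between any of the arm, the fingers and nutmeg_tin above 1 N or contact force between any of the arm, the fingers and ghee_jar above 1 N or contact force between any of the arm, the fingers and salt_flakes above 1 N or contact force between any of the arm, the fingers and popping_rice above 1 N).
It fails at once if the tin or a jar is lifted or tipped (height (world z) of any of nutmeg_tin, ghee_jar, salt_flakes, popping_rice above 0.043 m or angle between any of nutmeg_tin, ghee_jar, salt_flakes, popping_rice's own z axis and vertical above 0.3 rad).
It fails at once if the robot turns the disc itself instead of a spoke (contact force between any of the arm, the fingers and disc above 1 N).
It fails at once if the spokes are pushed hard (over 35 N) or the carousel is spun (over 3 rad/s) (contact force between any of the fingers, the arm and spokes above 35 N or velocity of joint carousel above 3 rad/s or velocity of joint carousel below -3 rad/s).
It fails at once if a thing on the worktop beside the carousel is moved more than 20 mm (distance of any of jigger, shot_glass, lemon, lime from where it was at the start of the episode above 0.02 m).
It also fails if it takes over 48 s, if anything falls off the work surface, if the arm or the gripper's body presses on something with over 40 N, if the wrist force passes 120 N, or if a joint passes its speed limit or range.

## Working session

There is one attempt and no reset: what is moved stays moved. The work goes in short steps, Python scripts to look and compute and a tool call to move; the robot and the scene stay as the last step left them, time stands still between calls to the robot, and variables do not carry over. Pictures are saved under pics/ and viewed, at most 10 in all, crops included, and the job is handed in when it is done.

Besides the shell and the picture viewer there is one more tool, called after "Request:" as name([rows], argument=value, ...), one row to a line, values as JSON. apply_moves: Moves the arm, as the interface text tells. Its arguments: {"type":"object","properties":{"series":{"type":"array"},"hand":{"type":"number"},"newtons":{"type":"number"}},"required":["series"]}

```bash
mkdir -p pics
python3 - <<'E'
from rig import get_obs, vision, nets, robot
import cv2
print(get_obs()["position"],get_obs()["time"],robot.finger_overhang)
for c in("top","scene"):
    im=vision.camera(c);cv2.imwrite(f"pics/{c}0.png",im[:,:,::-1])
    for q in("foot","disc","spokes","marker_top","front_place","nutmeg_tin","ghee_jar","salt_flakes","popping_rice","jigger","shot_glass","lemon","lime"):
        try: print(c,q,[([round(float(v),3) for v in d["centre"]],round(d["conf"],2)) for d in nets.spot_point(c,q)][:3])
        except Exception as e: print(q,e)
E
```

```text
[0.26904529 0.56335394 0.24358453] 0.0 0.022
top foot [([0.508, 0.02, 0.023], 0.73)]
top disc [([0.554, 0.091, 0.002], 0.87)]
top spokes []
top marker_top [([0.414, 0.045, 0.087], 0.63)]
top front_place [([0.478, 0.065, 0.025], 0.64)]
top nutmeg_tin [([0.616, -0.174, -0.0], 0.78), ([0.509, 0.018, 0.024], 0.63), ([0.517, -0.149, -0.0], 0.51)]
top ghee_jar [([0.482, 0.137, 0.028], 0.69)]
top salt_flakes [([0.607, 0.161, 0.026], 0.6)]
top popping_rice [([0.625, 0.043, 0.026], 0.79)]
top jigger [([0.587, 0.29, 0.004], 0.72)]
top shot_glass [([0.632, 0.36, 0.001], 0.79)]
top lemon [([0.403, 0.304, -0.002], 0.88)]
top lime [([0.413, -0.282, 0.0], 0.7)]
scene foot []
scene disc [([0.558, 0.089, 0.005], 0.77), ([0.408, 0.307, 0.0], 0.36), ([0.41, -0.284, -0.004], 0.35)]
scene spokes []
scene marker_top [([0.412, 0.044, 0.086], 0.55), ([0.585, 0.287, -0.003], 0.46)]
scene front_place [([0.411, 0.047, 0.088], 0.51)]
scene nutmeg_tin [([0.477, 0.069, 0.025], 0.63), ([0.611, -0.167, 0.0], 0.58), ([0.512, -0.154, -0.003], 0.54)]
scene ghee_jar [([0.488, 0.14, 0.03], 0.98), ([0.636, 0.364, 0.003], 0.71)]
scene salt_flakes [([0.608, 0.161, 0.025], 0.81)]
scene popping_rice [([0.625, 0.045, 0.028], 0.66)]
scene jigger [([0.583, 0.288, 0.001], 0.7)]
scene shot_glass [([0.634, 0.363, 0.001], 0.62), ([0.582, 0.287, 0.0], 0.48)]
scene lemon [([0.408, 0.308, -0.003], 0.58)]
scene lime [([0.411, -0.285, -0.004], 0.5)]
```

View pics/top0.png

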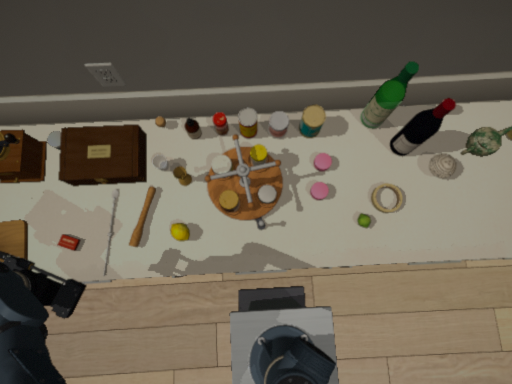

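View pics/scene0.png

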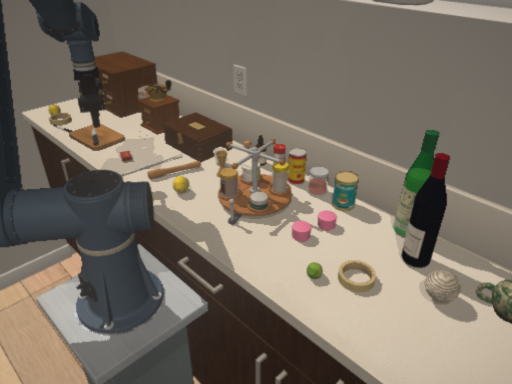

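The top view shows three low, round candidates for the tin: a whitish one on the disc at (267,193), and two pink ones on the worktop at (322,162) and (320,190), which are look-alikes. The taller white tub at (221,163) is probably salt_flakes. I choose (267,193), right of the post at (262,223), and will check it in a crop with the predicted spokes drawn in.

```bash
cat > h.py <<'E'
import numpy as np,cv2
from rig import vision
def proj(X,cal):
    c=cal["R"]@np.array(X,float)+cal["t"];p=c[:2]/c[2];p=p*(1+cal["k1"]*(p@p))
    return (cal["K"]@np.r_[p,1])[:2]
E
python3 - <<'E'
from h import *
from rig import get_obs
from scipy.spatial.transform import Rotation as R
print(R.from_quat(get_obs()["tool_rot"]).as_matrix().round(2), get_obs()["time"])
ax=np.array([.556,.090]);out=[]
for c in("top","scene"):
    im=cv2.imread(f"pics/{c}0.png");cal=vision.calibration(c)
    u=proj([*ax,.1],cal);x,y=int(u[0])-50,int(u[1])-50
    k=6;a=cv2.resize(im[y:y+100,x:x+100],None,fx=4,fy=4,interpolation=cv2.INTER_CUBIC)
    def dot(X,col):
        p=(proj(X,cal)-[x,y]+.5)*4;cv2.circle(a,tuple(int(v) for v in p),4,col,1)
    for d in (11,101,191,281):
        t=np.radians(d);dot([*(ax+.1*np.array([np.cos(t),np.sin(t)])),.175],(255,0,0))
    dot([*ax,.197],(0,0,255));dot([.413,.045,.087],(0,0,255))
    out.append(a)
cv2.imwrite("pics/crop.png",np.hstack(out))
E
```

```text
[[-0.9   0.43  0.  ]
 [ 0.43  0.9   0.  ]
 [ 0.    0.   -1.  ]] 1.4
```

View pics/crop.png

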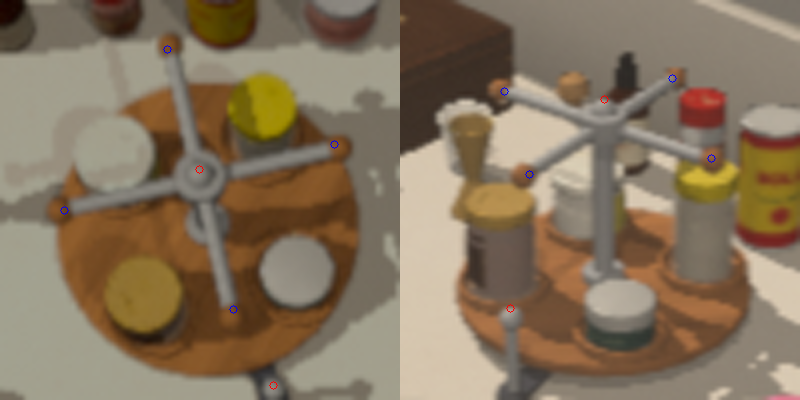

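The crop confirms the low grey tin with the green band right of the post, at (295,270) in the left half and (620,312) in the right. The predicted spokes match to about 3 mm. The tin has to turn about 38° clockwise, so I'll push the near spoke (about 191°) from its -y side toward +y.

Request:
apply_moves([
  {"offset":[0,0,3],"rot":[0,0,0]},
  {"offset":[0,0,6],"rot":[0,0,0]},
  {"offset":[2,-4,6],"rot":[0,0,2]},
  {"offset":[3.5,-8,6],"rot":[0,0,4]},
  {"offset":[5,-12,6],"rot":[0,0,6]},
  {"offset":[7,-16,6],"rot":[0,0,8]},
  {"offset":[9,-20,6],"rot":[0,0,10]},
  {"offset":[10.5,-24,6],"rot":[0,0,12]},
  {"offset":[12.5,-28,6],"rot":[0,0,14]},
  {"offset":[14,-32,6],"rot":[0,0,16]},
  {"offset":[16,-36,6],"rot":[0,0,18]},
  {"offset":[18,-40,6],"rot":[0,0,20]},
  {"offset":[19.5,-44,6],"rot":[0,0,22]},
  {"offset":[21.5,-48,6],"rot":[0,0,24]},
  {"offset":[23,-51,6],"rot":[0,0,26]},
  {"offset":[23.5,-52.7,6],"rot":[0,0,26]},
  {"offset":[23.5,-52.7,6],"rot":[0,0,26]},
  {"offset":[23.5,-52.7,6],"rot":[0,0,26]},
  {"offset":[23.5,-52.7,6],"rot":[0,0,26]},
  {"offset":[23.5,-52.7,6],"rot":[0,0,26]},
], hand=0, newtons=10)

```text
time: 3.4
position: [0.5039, 0.0381, 0.3046]
tool_rot: [-0.005, 1.0, 0.0, -0.0]
ft_force: [-0.6, -1.2, -0.5]
grip_width: 0.0005
grip_force: 0.0
```

Request:
apply_moves([
  {"offset":[0,0,-2],"rot":[0,0,0]},
  {"offset":[0,0,-4.5],"rot":[0,0,0]},
  {"offset":[0,0,-7],"rot":[0,0,0]},
  {"offset":[0,0,-9],"rot":[0,0,0]},
  {"offset":[0,0,-11],"rot":[0,0,0]},
  {"offset":[0,0,-12],"rot":[0,0,0]},
  {"offset":[0,0,-12.8],"rot":[0,0,0]},
  {"offset":[0,0,-12.8],"rot":[0,0,0]},
  {"offset":[0,0,-12.8],"rot":[0,0,0]},
])

```text
time: 4.3
position: [0.5049, 0.037, 0.1771]
tool_rot: [-0.004, 1.0, -0.0, 0.001]
ft_force: [0.4, -0.4, 1.0]
grip_width: 0.0005
grip_force: 0.0
```

Run:
```python
from h import *
from rig import get_obs
o=get_obs();print(o["position"],o["ft_force"],o["time"])
im=vision.camera("scene")[90:240,170:330,::-1];im2=vision.camera("top")[130:230,190:297,::-1]
f=lambda a:cv2.resize(a,(400,375),interpolation=cv2.INTER_CUBIC)
cv2.imwrite("pics/d.png",np.hstack([f(im),f(im2)]))
```

```text
[0.50490671 0.03703466 0.17710945] [ 0.38066217 -0.35660775  0.99605124] 4.3
```

View pics/d.png

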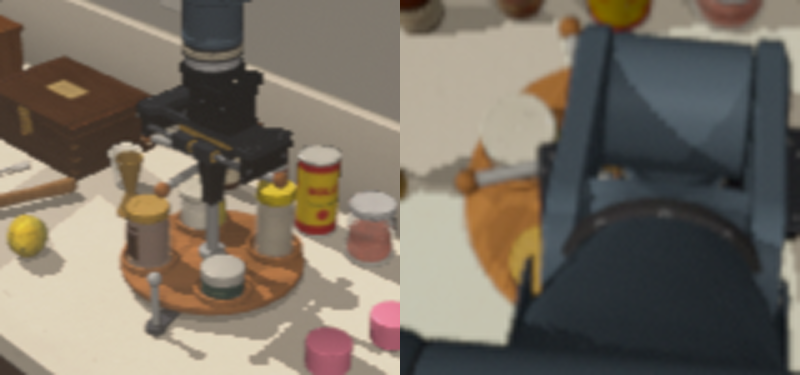

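Left half: the shut fingers hang beside the near spoke, between two spokes and clear of the jars; the tin is at (222,275) and the post at (155,295). Right half: the arm covers most of the carousel. I'll push along a slow arc.

Request:
apply_moves([
  {"offset":[-0.27,0.28,0],"rot":[0,0,0]},
  {"offset":[-0.52,0.57,0],"rot":[0,0,0]},
  {"offset":[-0.76,0.87,0],"rot":[0,0,0]},
  {"offset":[-0.98,1.18,0],"rot":[0,0,0]},
  {"offset":[-1.19,1.5,0],"rot":[0,0,0]},
  {"offset":[-1.38,1.84,0],"rot":[0,0,0]},
  {"offset":[-1.55,2.18,0],"rot":[0,0,0]},
  {"offset":[-1.7,2.54,0],"rot":[0,0,0]},
  {"offset":[-1.84,2.9,0],"rot":[0,0,0]},
  {"offset":[-1.96,3.26,0],"rot":[0,0,0]},
  {"offset":[-2.05,3.64,0],"rot":[0,0,0]},
  {"offset":[-2.13,4.01,0],"rot":[0,0,0]},
  {"offset":[-2.19,4.39,0],"rot":[0,0,0]},
  {"offset":[-2.22,4.78,0],"rot":[0,0,0]},
  {"offset":[-2.22,4.78,0],"rot":[0,0,0]},
  {"offset":[-2.22,4.78,0],"rot":[0,0,0]},
])

```text
time: 6.0
position: [0.4813, 0.0853, 0.1764]
tool_rot: [-0.004, 1.0, 0.0, -0.001]
ft_force: [0.5, -0.3, 0.4]
grip_width: 0.0003
grip_force: 0.3
```

```bash
cat > m.py <<'E'
from h import *
from rig import get_obs,nets
ax=np.array([.556,.09])
o=get_obs();print(o["position"].round(4),o["ft_force"].round(1),o["time"])
for c in("scene","top"):
    vision.camera(c)
    for q in("nutmeg_tin","ghee_jar","salt_flakes","popping_rice","marker_top"):
        for d in nets.spot_point(c,q)[:3]:
            v=np.array(d["centre"])
            r=v[:2]-ax
            if np.hypot(*r)<.17: print(c,q,v.round(3),round(d["conf"],2),"r,ang",np.hypot(*r).round(3),(np.degrees(np.arctan2(r[1],r[0]))%360).round(1))
E
python3 m.py
```

```text
[0.4813 0.0853 0.1764] [ 0.5 -0.3  0.4] 6.0
scene nutmeg_tin [0.483 0.038 0.03 ] 0.66 r,ang 0.089 215.4
scene ghee_jar [0.51  0.16  0.029] 0.98 r,ang 0.084 123.7
scene salt_flakes [0.626 0.138 0.022] 0.51 r,ang 0.084 34.4
scene marker_top [0.414 0.046 0.088] 0.61 r,ang 0.149 197.0
top ghee_jar [0.503 0.158 0.029] 0.37 r,ang 0.086 128.2
top salt_flakes [0.623 0.143 0.026] 0.44 r,ang 0.085 38.3
top popping_rice [0.605 0.026 0.027] 0.5 r,ang 0.08 307.3
```

Request:
apply_moves([
  {"offset":[-0.02,0.34,0],"rot":[0,0,0]},
  {"offset":[-0.01,0.73,0],"rot":[0,0,0]},
  {"offset":[0.01,1.12,0],"rot":[0,0,0]},
  {"offset":[0.05,1.51,0],"rot":[0,0,0]},
  {"offset":[0.12,1.9,0],"rot":[0,0,0]},
  {"offset":[0.19,2.22,0],"rot":[0,0,0]},
  {"offset":[0.19,2.22,0],"rot":[0,0,0]},
  {"offset":[0.19,2.22,0],"rot":[0,0,0]},
])

```text
time: 7.4
position: [0.4841, 0.1071, 0.1766]
tool_rot: [-0.004, 1.0, 0.0, -0.0]
ft_force: [0.5, -1.2, -0.4]
grip_width: 0.0004
grip_force: 0.4
```

```bash
python3 m.py
```

```text
[0.4841 0.1071 0.1766] [ 0.5 -1.2 -0.4] 7.4
scene nutmeg_tin [0.472 0.062 0.03 ] 0.73 r,ang 0.089 198.5
scene ghee_jar [0.534 0.171 0.028] 0.95 r,ang 0.084 105.3
scene ghee_jar [0.472 0.062 0.031] 0.67 r,ang 0.088 198.3
scene salt_flakes [0.637 0.119 0.027] 0.52 r,ang 0.086 19.9
scene popping_rice [0.583 0.013 0.03 ] 0.85 r,ang 0.082 289.5
scene marker_top [0.415 0.047 0.086] 0.65 r,ang 0.147 196.9
top nutmeg_tin [0.417 0.047 0.089] 0.49 r,ang 0.146 197.3
top ghee_jar [0.528 0.17  0.029] 0.57 r,ang 0.085 108.9
top popping_rice [0.581 0.012 0.026] 0.83 r,ang 0.082 287.8
top marker_top [0.416 0.045 0.087] 0.56 r,ang 0.147 197.8
```

Within about 1° of the target. I'll back off, lift clear and check without the arm in the way.

Request:
apply_moves([
  {"offset":[0,-0.4,0],"rot":[0,0,0]},
  {"offset":[0,-1,0],"rot":[0,0,0]},
  {"offset":[0,-1.8,0],"rot":[0,0,0]},
  {"offset":[0,-2,2],"rot":[0,0,0]},
  {"offset":[0,-2,5],"rot":[0,0,0]},
  {"offset":[0,-2,9],"rot":[0,0,0]},
  {"offset":[0,-2,13],"rot":[0,0,0]},
  {"offset":[-1,-6,13],"rot":[0,0,0]},
  {"offset":[-1,-10,13],"rot":[0,0,0]},
  {"offset":[-1,-14,13],"rot":[0,0,0]},
  {"offset":[-1,-18,13],"rot":[0,0,0]},
  {"offset":[-1,-22,13],"rot":[0,0,0]},
  {"offset":[-1,-26,13],"rot":[0,0,0]},
  {"offset":[-1,-30,13],"rot":[0,0,0]},
  {"offset":[-1,-34,13],"rot":[0,0,0]},
  {"offset":[-1,-34,13],"rot":[0,0,0]},
  {"offset":[-1,-34,13],"rot":[0,0,0]},
])

```text
time: 9.7
position: [0.4734, -0.2342, 0.3061]
tool_rot: [-0.003, 1.0, 0.001, -0.0]
ft_force: [-0.5, 0.9, -1.2]
grip_width: 0.0002
grip_force: 0.0
```

```bash
python3 m.py
python3 - <<'E'
from h import *
im=vision.camera("scene")[110:260,170:330,::-1];im2=vision.camera("top")[130:230,190:297,::-1]
f=lambda a:cv2.resize(a,(400,375),interpolation=cv2.INTER_CUBIC)
cv2.imwrite("pics/e.png",np.hstack([f(im),f(im2)]))
E
```

```text
[ 0.4734 -0.2342  0.3061] [-0.5  0.9 -1.2] 9.7
scene nutmeg_tin [0.469 0.061 0.032] 0.8 r,ang 0.092 198.2
scene ghee_jar [0.533 0.172 0.031] 0.98 r,ang 0.085 105.8
scene salt_flakes [0.639 0.117 0.023] 0.58 r,ang 0.087 18.0
scene popping_rice [0.583 0.014 0.031] 0.74 r,ang 0.081 289.3
scene marker_top [0.413 0.045 0.086] 0.57 r,ang 0.15 197.3
top nutmeg_tin [0.476 0.066 0.029] 0.64 r,ang 0.084 196.4
top ghee_jar [0.527 0.169 0.03 ] 0.55 r,ang 0.084 110.3
top salt_flakes [0.635 0.121 0.028] 0.87 r,ang 0.084 21.3
top popping_rice [0.581 0.013 0.025] 0.64 r,ang 0.081 288.1
top marker_top [0.528 0.171 0.03 ] 0.51 r,ang 0.086 108.9
```

View pics/e.png

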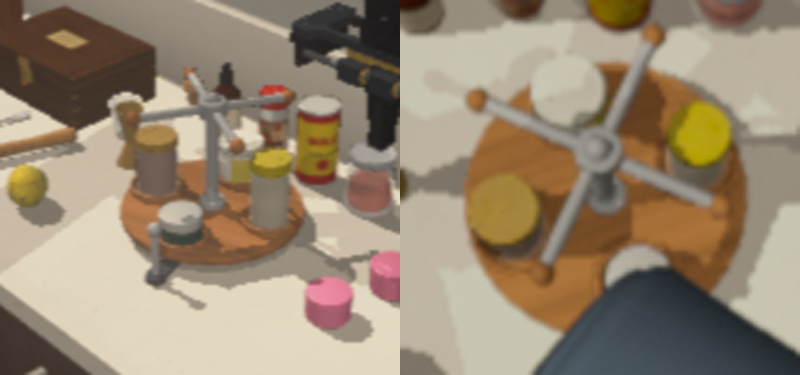

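The tin at (180,220) stands in line behind the post at (155,245). The mean of the measured angles is about 1° off (roughly 1.5 mm), everything is upright, and the robot is clear. Handing in.

```bash
python3 -c "
from rig import hand_in
print(hand_in())"
```

```text
the job is handed in; nothing more can be done
None
```

I turned the carousel about 38° clockwise by pushing one spoke, and handed the job in with the tin about 1° (roughly 1.5 mm) from its place behind the marker post by camera; the judge's result was not shown.

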